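# Fit the snap ring over the sprung collar of a bench spindle

## Task

Fit the loose snap ring to the upright spindle: pinch its two upright eye tabs together so that the ring spreads, lift it, slide it level over the spindle's nose and gently push the sprung collar down with it until you feel the collar come up firmly against its stop, pressing the spindle unit with no more than 20 N. Then let the ring contract into the groove, let go, and leave it closed and level in the groove; leave the other things on the bench where they are.

Things in the scene. Friction and masses are not known exactly. Their poses are not given: they have to be found in the camera images.
- snap_ring: Loose steel snap ring of bent 4 mm wire, about 52 x 46 mm, lying flat, about 65 g. Origin: on its underside, centre of the opening when spread. +x to the riveted back, y the pinching line, z up. Pinched fully, its three inner teeth (4.4 mm thick, at the underside) clear a 24 mm shaft through the origin by 1 mm all round; a grip of 25 to 35 N holds it firmly.
- ring_tabs (a point): Midway between the ring's two upright flat eye tabs, 62 mm over the origin; same axes. Tabs: 16 mm long (x), 4.5 mm thick, 51 to 73 mm above the underside, wires from -x. Keep fingertips over 38 mm: the seated spindle's tip is at 34 mm. Relaxed, outer faces 26 mm (at most 29) apart in y, toed by 0.22 rad; pinched to the stop parallel, 13 mm apart. Pinching takes 5 N at first, 14 N when full.
- ring_hinge (a point): Rivet at the ring's back, 30 mm on +x from the origin: pinching the tabs swings the two crossed arms about it and spreads the ring. Relaxed, the teeth close on 18.4 mm diameter, centred 4 mm on the +x side of the origin: let go on the spindle, the ring shifts itself sideways by about 4 mm.
- station: Fixed spindle unit: aluminium base plate 110 x 90 x 12 mm, round grey housing, upright steel spindle. Origin: middle of the underside, on the spindle's axis, z up. Spindle from the tip down: flat nose 21 mm in diameter widening over 4 mm to 24 mm; land of 24 mm, 23.5 mm long; groove 19 mm in diameter, 6.5 mm wide.
- groove_nominal (a point): Point on the spindle's axis 88 mm above the base's underside. The spindle's standing height differs and is not measured: the groove's lower edge lies up to 13 mm above or below this point, and the spindle's tip is 34 mm above that edge.
- collar_nominal (a point): On the axis, 98 mm up: nominal top, at rest, of the sprung 40 mm collar, which rises with the spindle (so also +-13 mm). Its top is 10 mm over the groove's lower edge, hiding the groove. 1.5 N starts it down, 3 N brings it to its firm stop 10 mm lower, level with that edge: a ring on it then lies in the groove. Let go more than 2 mm higher, the ring catches on the land.
- ring_left (a joint): How far an arm of the snap ring is spread, rad (both arms move alike): 0 relaxed, 0.22 pinched to the stop; about 0.01 to 0.03 when closed in the groove, 0.07 or more when caught on the spindle's 24 mm land.
- cutter: Bystander: plain round steel ring cutter, 46 mm in diameter, 29 mm high; origin in the middle of its underside.
- weight: Bystander: steel calibration mass, 29 mm in diameter, 52 mm high; origin in the middle of its underside.
- tape: Bystander: roll of amber tape lying flat, 96 mm in diameter, 19 mm high; origin in the middle of its underside.
- pliers: Bystander: wire cutters with blue handles lying flat, 167 x 61 x 13 mm; origin in the middle of the underside.

How it is judged:
On the way, in this order (a step that is already met when the one before it is completed fails the run):
1. the snap ring is spread by its tabs and lifted clear of the bench (value of joint ring_left above 0.16 rad and height (world z) of snap_ring above 0.04 m), for 0.2 s.
2. spread round the spindle, the ring bears the collar firmly down on its stop (the spring alone gives at most 3 N) (value of joint ring_left above 0.12 rad and horizontal distance between snap_ring and station below 0.006 m and height (world z) of snap_ring below 0.105 m and contact force between snap_ring and station above 3.6 N), for 0.05 s.
At the end, for the whole second after the job is handed in: The ring lies closed in the spindle's groove: its arms spread by less than 0.06 rad, its origin within 9 mm of the spindle's axis and 70 to 107 mm above the bench (only the groove lies there), level within 0.15 rad, and at rest (value of joint ring_left below 0.06 rad and horizontal distance between snap_ring and station below 0.009 m and height (world z) of snap_ring between 0.07 and 0.107 m and angle between snap_ring's own z axis and vertical below 0.15 rad and linear speed of snap_ring below 0.02 m/s); the robot touches nothing.
It fails at once if the ring is pressed or knocked against the spindle unit with more than 20 N (contact force between snap_ring and station above 20 N).
It fails at once if a bystander is moved by more than 20 mm (distance of any of cutter, weight, tape, pliers from where it was at the start of the episode above 0.02 m).
It also fails if it takes over 58 s, if anything falls off the work surface, if the arm or the gripper's body presses on something with over 40 N, if the wrist force passes 120 N, or if a joint passes its speed limit or range.

## Robot

A 6-joint arm with a two-finger parallel gripper is mounted at the origin on a cart in front of the work surface, level with it; the furniture and walls round the work are solid. World frame = base frame: x ahead of the robot, y to its left, z up, the work surface at z = 0. Lengths are in m, angles in rad, forces in N, time in s.
With the tool pointing down it reaches from about 0.375 to 0.975 m from the base axis. Payload 3.8 kg.
Tool frame: the origin (TCP) lies on the centre line of the jaws, within the pads' length; the fingertips stand 25 mm ahead of it and the grasp point (between the pads) lies 6 mm ahead of it (ctrl.tcp_to_tips is the distance from the TCP to the fingertips, in m); z points along the fingers, y is the line along which they close (so a half turn about z gives the same grasp; the last joint's range is limited). The gripper opens to 88 mm and grips with 3 to 60 N. Pads are 18 mm wide; open, the fingers measure 123 mm over their backs; the gripper's body (75 mm by 187 mm) begins 45 mm behind the grasp point.
Start: joints at [1.3, 0.264, 1.604, -0, 1.274, -0.037], TCP at [0.156, 0.657, 0.227] pointing down, gripper open.
Joint ranges: [-2.63, 2.63], [-0.94, 2.18], [0.31, 2.57], [-1.31, 4.45], [0, 2.66], [-2.55, 2.55]. Speed limits (rad/s): [2.57, 2.57, 3.14, 3.14, 3.14, 3.14].

## Interface

Orientations are given as a unit quaternion [x, y, z, w].
In Python, from station import ctrl, viewer gives the robot as it stands. The module is installed in compiled form; this text tells all that it offers.
- The arm moves only by the tool send_rows, never from a script. Its argument "steps" is a list of rows, each a list of 5 numbers: the shift along the world's x, y, z in mm, then the turn about the world's z in degrees, then the closure, from -1 (fully open) to 1 (shut). In form: [[dx, dy, dz, turn, grip], ...]. A call has 1 to 12 rows; each row is the pose to reach, as a shift and turn from the pose commanded when the call began; what a row does not reach only later rows make up. A row lasts 1/8 s, in which the tool goes at most 62.5 mm and 10.7 degrees, less where a joint would pass 70% of its speed; a pose out of reach is approached as far as the arm can. A call with a gripper value outside its range is refused whole. The fingers move at their own pace and stop on an object; the grip force is fixed at half the most. Time passes only in rows, so rows that repeat a pose let the fingers close. It gives the time, the measured TCP pose, the force, the opening and the grip force at its end, in the units of the state.
- ctrl.get_obs(): the state, without advancing time (a new reading comes with each control period).
- viewer.get_image(name): name is "scene" or "top"; returns (picture, depth): 384x512x3 uint8, blue, green, red; 384x512 float32, m along the optical axis (not along the pixel's ray), 0 where there is no reading.
- viewer.get_calibration(name): a dict with "mtx" (3x3 intrinsics, pixels), "world_from_camera" (4x4, takes a point from camera to world coordinates). Camera axes: x right, y down, z forward; pixel columns grow to the right and rows downward; lengths in m; the calibration is good to about 2 mm. A picture is of the moment at which its call begins. get_calibration takes no time and is no camera call.
- ctrl.sign_off(): hands the job in; it is judged then, once.
The state is a dict: "clock": time; "qpos": joint angles; "dq": joint speeds; "tau": joint torques, N m; "position": TCP position; "eef_rot": TCP orientation; "wrist_force": force on the tool from outside, world axes, zero at the start; "torque": the same for the moment, N m; "width": finger opening in m; "finger_force": force on a finger pad.
Only numpy, scipy, OpenCV 4.12 (cv2) and the standard library are available. Lean on these libraries where they do the work, as an engineer would, in place of code of your own. Each camera call takes 0.05 s, during which the arm holds its last target. There are 200 camera calls.

## Working session

There is one attempt and no reset: what is moved stays moved. The work goes in short steps, Python scripts to look and compute and a tool call to move; the robot and the scene stay as the last step left them, time stands still between calls to the robot, and variables do not carry over. Pictures are saved under pics/ and viewed, at most 10 in all, crops included, and the job is handed in when it is done.

Besides the shell and the picture viewer there is one more tool, called after "Emit:" as name(argument=value, ...), one argument or row to a line, values as JSON. send_rows: Moves the arm, as the interface text tells. Its arguments: {"type":"object","properties":{"steps":{"type":"array","items":{"type":"array","items":{"type":"number"}}}},"required":["steps"]}

```bash
mkdir -p pics && cat > h.py <<'E'
import numpy as np, cv2
from station import ctrl, viewer
def grab(n,tag):
    p,d=viewer.get_image(n); cv2.imwrite(f'pics/{tag}.png',p); np.save(f'pics/{tag}_d.npy',d); return p,d
def cloud(n,d):
    c=viewer.get_calibration(n); K=c['mtx'];T=c['world_from_camera']
    v,u=np.mgrid[:d.shape[0],:d.shape[1]]
    P=np.stack([(u-K[0,2])/K[0,0]*d,(v-K[1,2])/K[1,1]*d,d],-1)
    W=P@T[:3,:3].T+T[:3,3]; W[d==0]=np.nan; return W
E
python3 - <<'E'
from h import *
a,_=grab('scene','s0');b,_=grab('top','t0')
for n in('scene','top'):
    c=viewer.get_calibration(n);print(n,c['mtx'].round(1).tolist(),c['world_from_camera'].round(3).tolist())
o=ctrl.get_obs();print(o,ctrl.tcp_to_tips)
E
```

```text
scene [[484.3, 0.0, 246.7], [0.0, 484.3, 190.2], [0.0, 0.0, 1.0]] [[-0.885, -0.324, 0.333, 0.191], [-0.465, 0.627, -0.625, 0.419], [-0.006, -0.708, -0.706, 0.748], [0.0, 0.0, 0.0, 1.0]]
top [[375.5, 0.0, 259.1], [0.0, 375.5, 188.9], [0.0, 0.0, 1.0]] [[-0.1, -0.975, 0.2, 0.326], [-0.995, 0.098, -0.02, -0.14], [-0.0, -0.201, -0.98, 0.9], [0.0, 0.0, 0.0, 1.0]]
{'clock': 0.1, 'qpos': array([ 1.30010776e+00,  2.64681081e-01,  1.60523938e+00, -1.27723987e-05,
        1.27370084e+00, -3.69033694e-02]), 'dq': array([-0.00203422, -0.00156237, -0.0032564 , -0.00177716,  0.0008622 ,
        0.00039962]), 'tau': array([-3.78721370e-05, -5.03610706e+01, -3.58071649e+01,  7.30196130e-02,
        2.32788589e-02, -4.27234568e-05]), 'position': array([0.15620072, 0.65599094, 0.22600928]), 'eef_rot': array([ 1.16624655e-01,  9.93175544e-01, -1.00328700e-03, -1.49352250e-04]), 'wrist_force': array([-0.26846512, -0.35928218,  0.38811304]), 'torque': array([-0.00468489, -0.00768299, -0.00244552]), 'finger_force': 0.0, 'width': 0.08846633348596347} 0.025
```

View pics/s0.png

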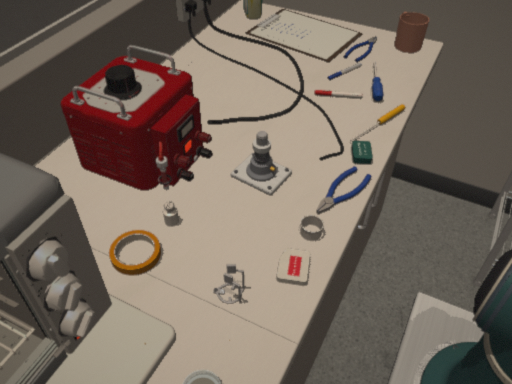

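View pics/t0.png

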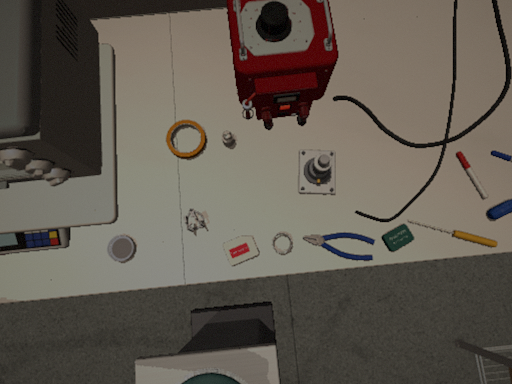

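The scene view shows the ring at about (231,283) with its tabs at (231,268), and the spindle at (262,150). In the top view the ring is at (195,221) and the spindle at (318,168). I'll zoom in on the ring and compute clouds.

```bash
python3 - <<'E'
from h import *
a=cv2.imread('pics/s0.png');b=cv2.imread('pics/t0.png')
f=lambda im,u,v:cv2.resize(im[v-30:v+30,u-30:u+30],(390,390),interpolation=cv2.INTER_CUBIC)
o=np.hstack([f(a,231,280),f(b,195,221)]);cv2.imwrite('pics/z0.png',o)
for n,t,(u,v,r) in(('scene','s0',(231,280,28)),('top','t0',(195,221,22)),('scene','s0',(262,160,38)),('top','t0',(318,168,28))):
    W=cloud(n,np.load(f'pics/{t}_d.npy'))[v-r:v+r,u-r:u+r].reshape(-1,3);W=W[~np.isnan(W[:,0])]
    print(n,len(W))
    for lo in np.arange(-.005,.14,.01):
        S=W[(W[:,2]>=lo)&(W[:,2]<lo+.01)]
        if len(S): print(round(lo,3),len(S),S.mean(0).round(4),S.min(0).round(3),S.max(0).round(3))
E
```

```text
scene 3125
-0.005 2825 [ 0.4625 -0.0241 -0.0005] [ 0.391 -0.105 -0.005] [0.54  0.049 0.005]
0.005 34 [0.446  0.0089 0.0078] [ 0.422 -0.016  0.005] [0.477 0.025 0.015]
0.015 15 [4.273e-01 4.000e-04 2.000e-02] [ 0.422 -0.016  0.015] [0.433 0.016 0.025]
0.025 14 [0.4272 0.002  0.0298] [ 0.422 -0.016  0.025] [0.433 0.016 0.033]
0.035 13 [ 0.428  -0.0014  0.0399] [ 0.423 -0.016  0.036] [0.433 0.015 0.045]
0.045 53 [0.4383 0.0013 0.052 ] [ 0.423 -0.018  0.045] [0.455 0.016 0.055]
0.055 82 [0.4429 0.0038 0.059 ] [ 0.425 -0.015  0.055] [0.455 0.017 0.065]
0.065 86 [0.4465 0.0035 0.0702] [ 0.436 -0.014  0.065] [0.457 0.017 0.074]
top 1928
-0.005 1782 [0.4482 0.0038 0.0007] [ 0.392 -0.051 -0.005] [0.506 0.059 0.005]
0.005 59 [0.4502 0.003  0.0067] [ 0.413 -0.021  0.005] [0.48  0.052 0.013]
0.015 2 [ 0.4273 -0.0036  0.0202] [ 0.424 -0.017  0.017] [0.431 0.01  0.023]
0.025 4 [0.4265 0.0032 0.0289] [ 0.423 -0.019  0.026] [0.432 0.012 0.035]
0.035 2 [ 0.4319 -0.0185  0.0398] [ 0.431 -0.019  0.036] [ 0.433 -0.018  0.043]
0.045 8 [0.434  0.0017 0.0529] [ 0.424 -0.019  0.048] [0.458 0.014 0.055]
0.05
[... 1658 characters left out ...]
 0.0407] [ 0.507 -0.326  0.035] [ 0.558 -0.279  0.045]
0.045 87 [ 0.5294 -0.2959  0.0467] [ 0.514 -0.325  0.045] [ 0.557 -0.279  0.053]
0.055 33 [ 0.5284 -0.2954  0.0593] [ 0.521 -0.313  0.055] [ 0.546 -0.286  0.064]
0.065 5 [ 0.5273 -0.294   0.0671] [ 0.524 -0.299  0.065] [ 0.532 -0.289  0.068]
0.075 6 [ 0.524  -0.2974  0.0828] [ 0.519 -0.315  0.081] [ 0.533 -0.284  0.084]
0.085 86 [ 0.5332 -0.2994  0.0929] [ 0.519 -0.322  0.086] [ 0.558 -0.284  0.095]
0.095 64 [ 0.5348 -0.2993  0.0971] [ 0.519 -0.321  0.095] [ 0.555 -0.284  0.104]
0.105 18 [ 0.5316 -0.3     0.1112] [ 0.527 -0.313  0.106] [ 0.547 -0.292  0.115]
0.115 87 [ 0.5383 -0.3024  0.1183] [ 0.528 -0.313  0.115] [ 0.549 -0.291  0.122]
```

View pics/z0.png

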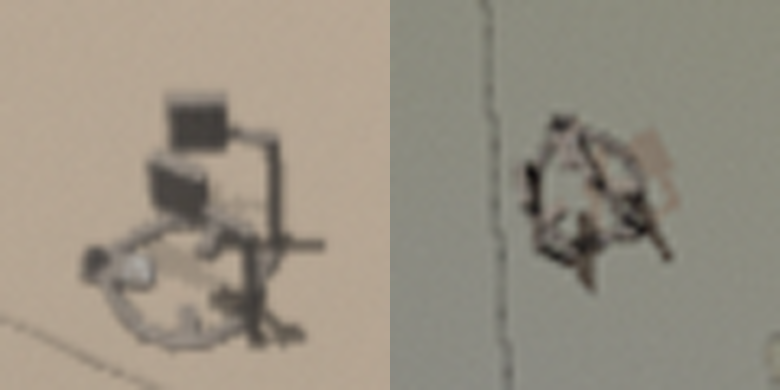

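The zoom shows the ring: in the scene crop the rivet is at about (95,265) and the tabs at (197,128) and (180,190). In the top crop the rivet is at (562,122). So +x of the ring points roughly along world +x. Next I'll measure the tab clusters and the spindle tip.

```bash
cat >> h.py <<'E'
def ray(n,u,v,z):
    c=viewer.get_calibration(n); K=c['mtx'];T=c['world_from_camera']
    d=T[:3,:3]@np.array([(u-K[0,2])/K[0,0],(v-K[1,2])/K[1,1],1]);o=T[:3,3]
    return o+d*(z-o[2])/d[2]
E
python3 - <<'E'
from h import *
print('rivet',ray('scene',215.6,290.8,.006),ray('top',191.5,209.8,.006))
for n,t,(u,v,r) in(('scene','s0',(231,280,28)),('top','t0',(195,221,22))):
    W=cloud(n,np.load(f'pics/{t}_d.npy'))[v-r:v+r,u-r:u+r].reshape(-1,3);W=W[W[:,2]>.052]
    W=W[W[:,0]>.437]
    for s in(-1,1):
        S=W[(W[:,1]*s>0)];c=S.mean(0);e,V=np.linalg.eigh(np.cov(S[:,:2].T))
        r=cv2.minAreaRect(S[:,:2].astype(np.float32)*1000)
        print(n,s,len(S),c.round(4),S.min(0).round(4),S.max(0).round(4),np.degrees(np.arctan2(V[1,1],V[0,1])),np.sqrt(e),r)
        for lo in(.052,.057,.062,.067,.072):
            q=S[(S[:,2]>=lo)&(S[:,2]<lo+.005)]
            if len(q):print('   ',lo,len(q),q.mean(0).round(4),np.polyfit(q[:,0],q[:,1],1).round(3) if len(q)>3 else '')
# spindle tip: ray silhouettes and cloud top disc
for n,t,(u,v,r) in(('scene','s0',(262,140,20)),('top','t0',(320,160,20))):
    W=cloud(n,np.load(f'pics/{t}_d.npy'))[v-r:v+r,u-r:u+r].reshape(-1,3)
    z=np.nanpercentile(W[:,2],99.8);T=W[W[:,2]>np.nanmax(W[:,2])-.006];(c,R)=cv2.minEnclosingCircle(T[:,:2].astype(np.float32)*1000)
    print(n,'tip',len(T),np.median(T[:,2]),c,R,T.mean(0))
    for lo,hi in((.086,.1),(.09,.098)):
        q=W[(W[:,2]>lo)&(W[:,2]<hi)];print('collar',np.sort(q[:,2])[[len(q)//4,len(q)//2,-len(q)//4]],cv2.minEnclosingCircle(q[:,:2].astype(np.float32)*1000))
E
```

```text
rivet [0.47141539 0.01395821 0.006     ] [0.47391806 0.00888467 0.006     ]
scene -1 90 [ 0.4484 -0.0062  0.0643] [ 0.4372 -0.0141  0.0525] [ 4.573e-01 -3.000e-04  7.440e-02] -151.9007641202337 [0.00162734 0.00534699] ((447.4364318847656, -8.541890144348145), (21.999591827392578, 7.700202465057373), 31.90262222290039)
    0.052 18 [ 0.4463 -0.0071  0.0549] [ 0.597 -0.274]
    0.057 17 [ 0.4482 -0.0058  0.059 ] [ 0.562 -0.258]
    0.062 15 [ 0.4481 -0.0054  0.0645] [ 0.467 -0.215]
    0.067 29 [ 0.4498 -0.0063  0.07  ] [ 0.36  -0.168]
    0.072 11 [ 0.4486 -0.0062  0.073 ] [ 0.617 -0.283]
scene 1 72 [0.444  0.0152 0.064 ] [0.4371 0.0115 0.0523] [0.4514 0.0175 0.0735] 179.95868719308143 [0.00119083 0.00438568] ((444.23260498046875, 14.509283065795898), (14.152078628540039, 5.632385730743408), 2.6565589904785156)
    0.052 16 [0.4435 0.0157 0.0542] [0.012 0.011]
    0.057 14 [0.4442 0.0154 0.0597] [ 0.039 -0.002]
    0.062 13 [0.4436 0.0157 0.0648] [ 0.069 -0.015]
    0.067 20 [0.445  0.0148 0.0705] [-0.007  0.018]
    0.072 9 [0.443  0.0142 0.0728] [-0.12   0.067]
top -1 25 [ 0.4483 -0
[... 835 characters left out ...]
0123 0.0738] [ 0.062 -0.015]
scene tip 73 0.11648048713050596 (537.9646606445312, -301.00421142578125) 13.512990951538086 [ 0.53766074 -0.30016067  0.11650965]
collar [0.09131558 0.09293059 0.09447013] ((536.177978515625, -300.54510498046875), 20.320432662963867)
collar [0.09226425 0.09318749 0.09463116] ((536.69677734375, -300.8548889160156), 20.142269134521484)
top tip 77 0.11851502941511116 (538.314208984375, -302.16790771484375) 11.240584373474121 [ 0.53839058 -0.30279791  0.11866184]
collar [0.09350592 0.09455634 0.09570762] ((538.3046264648438, -303.4857177734375), 20.355783462524414)
collar [0.09373304 0.09457301 0.09556291] ((538.1815185546875, -303.5640869140625), 20.34585952758789)
```

```bash
python3 - <<'E'
from h import *
W=np.concatenate([cloud(n,np.load(f'pics/{t}_d.npy')).reshape(-1,3) for n,t in(('top','t0'),('scene','s0'))])
A=np.array([.156,.656]);B=np.array([.447,.003])
def near(A,B,r):
    d=B-A;s=np.clip(((W[:,:2]-A)@d)/(d@d),0,1);q=np.linalg.norm(W[:,:2]-A-s[:,None]*d,axis=1)
    for a in np.arange(0,1,.125):
        m=(q<r)&(s>=a)&(s<=a+.125)&(W[:,2]>-.01)
        print(round(a,2),(A+a*d).round(3),np.nanmax(W[m,2],initial=-1).round(3),m.sum())
near(A,B,.13);near(B,np.array([.538,-.302]),.13)
E
```

```text
0.0 [0.156 0.656] -1.0 0
0.12 [0.192 0.574] -1.0 0
0.25 [0.229 0.493] 0.005 308
0.38 [0.265 0.411] 0.045 1864
0.5 [0.302 0.33 ] 0.117 2761
0.62 [0.338 0.248] 0.119 4592
0.75 [0.374 0.166] 0.12 11786
0.88 [0.411 0.085] 0.076 21213
0.0 [0.447 0.003] 0.076 17000
0.12 [ 0.458 -0.035] 0.019 4127
0.25 [ 0.47  -0.073] 0.019 3789
0.38 [ 0.481 -0.111] 0.031 3736
0.5 [ 0.493 -0.15 ] 0.032 3530
0.62 [ 0.504 -0.188] 0.006 3288
0.75 [ 0.515 -0.226] 0.019 3357
0.88 [ 0.527 -0.264] 0.122 10648
```

Emit:
send_rows(
  steps=[
    [20, -45, 0, 0, -1],
    [40, -90, 0, 0, -1],
    [60, -135, 0, 0, -1],
    [80, -180, 0, 0, -1],
    [100, -225, 0, 0, -1],
    [120, -270, 0, 0, -1],
    [140, -315, 0, 0, -1],
    [160, -360, 0, 5, -1],
    [180, -405, 0, 10, -1],
    [200, -450, 0, 15, -1],
    [220, -495, 0, 20, -1],
    [240, -540, 0, 25, -1],
  ],
)

```text
clock: 1.6
position: [0.3965, 0.1151, 0.227]
eef_rot: [-0.103, 0.995, 0.0, 0.0]
wrist_force: [1.2, 0.4, 0.0]
width: 0.0882
finger_force: 0.0
```

Emit:
send_rows(
  steps=[
    [18, -38, 0, 4, -1],
    [36, -76, 0, 4, -1],
    [51, -113, 0, 4, -1],
    [51, -113, 0, 4, -1],
  ],
)

```text
clock: 2.1
position: [0.4477, 0.0016, 0.2268]
eef_rot: [-0.134, 0.991, -0.0, -0.0]
wrist_force: [0.5, 0.2, 0.1]
width: 0.0882
finger_force: 0.0
```

```bash
python3 - <<'E'
from h import *
o=ctrl.get_obs();x,y,z,w=o['eef_rot'];print(o['clock'],o['position'],o['qpos'].round(3),o['wrist_force'],np.degrees(2*np.arctan2(y,x))%180)
# closing line angle
from scipy.spatial.transform import Rotation as R
m=R.from_quat(o['eef_rot']).as_matrix();print(m.round(4),np.degrees(np.arctan2(m[1,1],m[0,1])))
E
```

```text
2.1 [0.44770685 0.00164144 0.226796  ] [-0.052 -0.178  2.064 -0.     1.256 -1.891] [0.54158126 0.20838185 0.06235294] 15.383984236147569
[[-9.642e-01 -2.653e-01 -8.000e-04]
 [-2.653e-01  9.642e-01 -4.000e-04]
 [ 8.000e-04 -2.000e-04 -1.000e+00]] 105.38398879485608
```

Emit:
send_rows(
  steps=[
    [0, 1, -30, 0, -1],
    [-1, 1, -60, 0, -1],
    [-1, 1, -90, 0, -1],
    [-1, 1, -115, 0, -1],
    [-1, 1, -135, 0, -1],
    [-1, 1, -150, 0, -1],
    [-1, 1, -159, 0, -1],
    [-1, 1, -159, 0, -1],
    [-1, 1, -159, 0, 0.2],
    [-1, 1, -159, 0, 0.2],
  ],
)

```text
clock: 3.35
position: [0.4471, 0.0046, 0.069]
eef_rot: [-0.136, 0.991, -0.0, 0.001]
wrist_force: [0.8, 0.2, -0.4]
width: 0.0703
finger_force: 0.0
```

```bash
python3 - <<'E'
from h import *
a,_=grab('scene','s1');b,_=grab('top','t1')
f=lambda im,u,v:cv2.resize(im[v-30:v+30,u-30:u+30],(390,390),interpolation=cv2.INTER_CUBIC)
cv2.imwrite('pics/z1.png',np.hstack([f(a,231,275),f(b,195,221)]))
o=ctrl.get_obs();print(o['position'],o['wrist_force'],o['width'])
E
```

```text
[0.44688515 0.00458156 0.06879276] [-0.71018991 -0.05850828 -0.55967581] 0.06259315386634696
```

View pics/z1.png

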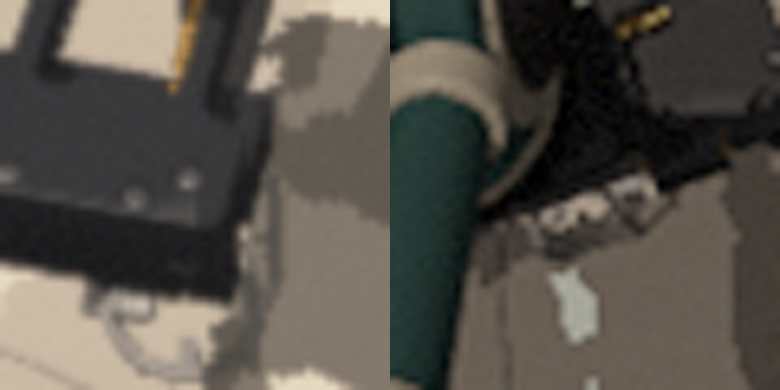

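The gripper now hides most of the ring, but the fingers are coming down round the tabs and the ring is undisturbed. I'll close.

Emit:
send_rows(
  steps=[
    [0, -1, 0, 0, 0.4],
    [0, -1, 0, 0, 0.6],
    [0, -1, 0, 0, 0.8],
    [0, -1, 0, 0, 1],
    [0, -1, 0, 0, 1],
    [0, -1, 0, 0, 1],
    [0, -1, 0, 0, 1],
    [0, -1, 0, 0, 1],
    [0, -1, 0, 0, 1],
  ],
)

```text
clock: 4.58
position: [0.4464, 0.0036, 0.0682]
eef_rot: [-0.136, 0.991, 0.0, -0.0]
wrist_force: [0.1, 0.2, 0.2]
width: 0.0006
finger_force: 0.0
```

The fingers closed on nothing. I'll open, rise and look.

Emit:
send_rows(
  steps=[
    [0, 0, 0, 0, 0.2],
    [0, 0, 0, 0, -0.2],
    [0, 0, 0, 0, -0.6],
    [0, 0, 0, 0, -0.6],
    [0, 0, 40, 0, -0.6],
    [0, 0, 80, 0, -0.6],
    [0, 0, 130, 0, -0.6],
    [-10, 60, 160, 0, -0.6],
    [-20, 120, 180, 0, -0.6],
    [-20, 170, 180, 0, -0.6],
    [-20, 170, 180, 0, -0.6],
  ],
)

```text
clock: 5.95
position: [0.4261, 0.1769, 0.2489]
eef_rot: [-0.139, 0.99, 0.001, 0.001]
wrist_force: [0.4, 0.2, -0.6]
width: 0.0702
finger_force: 0.0
```

```bash
python3 - <<'E'
from h import *
a,_=grab('scene','s2');b,_=grab('top','t2')
f=lambda im,u,v:cv2.resize(im[v-35:v+35,u-35:u+35],(390,390),interpolation=cv2.INTER_CUBIC)
cv2.imwrite('pics/z2.png',np.vstack([np.hstack([f(a,231,280),f(b,195,221)]),]))
print(ctrl.get_obs()['position'])
E
```

```text
[0.42602344 0.1737545  0.24790682]
```

View pics/z2.png

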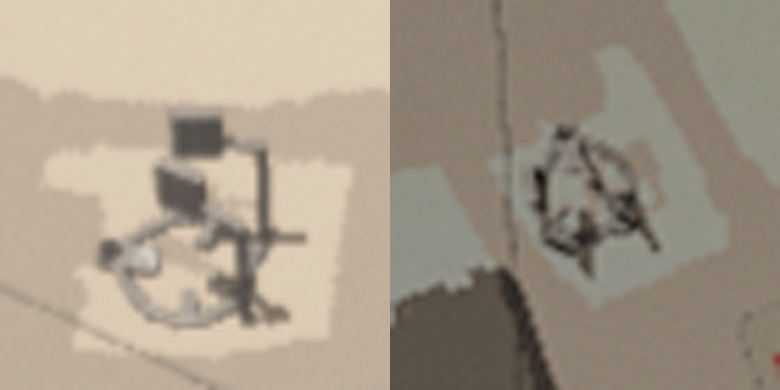

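The ring looks unmoved: the rivet is at scene (215.7,290), the same as before. I'll check where the gripper's fingers actually were, using the depth of the s1/t1 pictures.

```bash
python3 - <<'E'
from h import *
for n,t in(('scene','1'),('top','1')):
    W=cloud(n,np.load(f'pics/{n[0]}{t}_d.npy')); W0=cloud(n,np.load(f'pics/{n[0]}0_d.npy'))
    m=(np.abs(W[...,0]-.447)<.12)&(np.abs(W[...,1]-.003)<.14)&(W[...,2]>.02)
    print(n,m.sum())
    for lo in np.arange(.02,.26,.012):
        S=W[m&(W[...,2]>=lo)&(W[...,2]<lo+.012)]
        if len(S)>3: print(round(lo,3),len(S),np.median(S,0).round(3),S.min(0).round(3),S.max(0).round(3))
E
```

```text
scene 16987
0.02 16 [0.425 0.012 0.025] [ 0.422 -0.016  0.022] [0.433 0.015 0.032]
0.032 14 [ 0.431 -0.014  0.038] [ 0.423 -0.017  0.033] [0.433 0.015 0.042]
0.044 22 [0.426 0.012 0.051] [ 0.422 -0.017  0.044] [0.434 0.015 0.056]
0.08 9 [0.435 0.052 0.087] [ 0.424 -0.027  0.084] [0.464 0.054 0.09 ]
0.092 8 [ 0.464 -0.028  0.097] [ 0.462 -0.03   0.093] [ 0.466 -0.027  0.101]
0.14 154 [0.425 0.085 0.149] [ 0.391 -0.082  0.143] [0.457 0.096 0.152]
0.152 421 [0.427 0.017 0.159] [ 0.391 -0.08   0.152] [0.464 0.096 0.164]
0.164 398 [0.43  0.05  0.168] [ 0.389 -0.087  0.164] [0.468 0.102 0.176]
0.176 1555 [0.431 0.072 0.186] [ 0.389 -0.092  0.176] [0.463 0.104 0.188]
0.188 274 [0.439 0.018 0.19 ] [ 0.391 -0.089  0.188] [0.465 0.099 0.2  ]
0.2 110 [0.434 0.015 0.205] [ 0.42  -0.005  0.2  ] [0.461 0.026 0.212]
0.212 20 [0.424 0.015 0.214] [ 0.414 -0.003  0.212] [0.428 0.017 0.223]
0.224 78 [0.422 0.012 0.233] [ 0.41  -0.042  0.224] [0.475 0.042 0.236]
0.236 505 [0.429 0.031 0.243] [ 0.409 -0.016  0.236] [0.48  0.043 0.248]
0.248 96 [0.431 0.032 0.251] [0.414 0.005 0.248] [0.46  0.041 0.26 ]
t
[... 210 characters left out ...]
41 0.013 0.059]
0.14 8 [0.412 0.012 0.15 ] [ 0.393 -0.084  0.147] [0.437 0.076 0.151]
0.152 88 [ 0.428 -0.02   0.161] [ 0.392 -0.086  0.153] [0.438 0.076 0.164]
0.164 348 [ 0.438 -0.044  0.169] [ 0.39  -0.092  0.164] [0.497 0.084 0.176]
0.176 744 [ 0.442 -0.042  0.187] [ 0.391 -0.093  0.176] [0.504 0.098 0.188]
0.188 511 [ 0.447 -0.047  0.189] [ 0.393 -0.094  0.188] [0.503 0.1   0.199]
0.2 13 [ 0.456 -0.036  0.206] [ 0.44  -0.04   0.201] [ 0.475 -0.031  0.212]
0.212 12 [ 0.452 -0.036  0.216] [ 0.422 -0.04   0.212] [ 0.468 -0.032  0.224]
0.224 115 [ 0.431 -0.035  0.234] [ 0.418 -0.043  0.224] [ 0.463 -0.017  0.236]
0.236 101 [ 0.43  -0.028  0.243] [ 0.412 -0.041  0.236] [ 0.461 -0.007  0.246]
```

```bash
python3 - <<'E'
from h import *
a=cv2.imread('pics/s1.png')[180:340,130:330];b=cv2.imread('pics/t1.png')[140:300,100:300]
cv2.imwrite('pics/z3.png',np.hstack([cv2.resize(i,(400,320),interpolation=cv2.INTER_CUBIC) for i in(a,b)]))
E
```

```text
(no output)
```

View pics/z3.png

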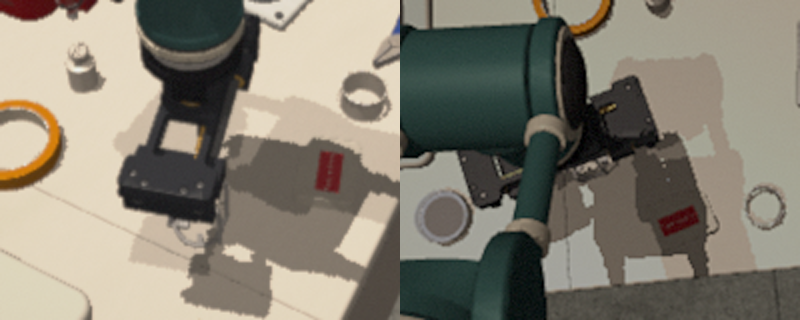

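In this view the gripper sits over the ring at the right xy. However, the lowest finger points are at z≈0.084, not 0.043, so the fingers passed over the tabs. I'll check this offset in the current view.

```bash
python3 - <<'E'
from h import *
p=ctrl.get_obs()['position'];print(p)
for n in('scene','top'):
    W=cloud(n,np.load(f'pics/{n[0]}2_d.npy'))
    m=(np.abs(W[...,0]-p[0])<.10)&(np.abs(W[...,1]-p[1])<.12)&(W[...,2]>.13)
    print(n,m.sum())
    for lo in np.arange(.13,.42,.012):
        S=W[m&(W[...,2]>=lo)&(W[...,2]<lo+.012)]
        if len(S)>3: print(round(lo,3),len(S),np.median(S,0).round(3),S.min(0).round(3),S.max(0).round(3))
a=cv2.imread('pics/s2.png');print(a.shape)
cv2.imwrite('pics/z4.png',a)
E
```

```text
[0.42602344 0.1737545  0.24790682]
scene 36428
0.178 58 [0.519 0.245 0.187] [0.517 0.228 0.181] [0.526 0.25  0.19 ]
0.19 149 [0.52  0.236 0.196] [0.517 0.22  0.19 ] [0.526 0.247 0.202]
0.202 49 [0.522 0.227 0.203] [0.518 0.221 0.202] [0.526 0.243 0.211]
0.238 69 [0.519 0.243 0.247] [0.517 0.231 0.239] [0.526 0.249 0.25 ]
0.25 151 [0.519 0.237 0.256] [0.427 0.133 0.25 ] [0.526 0.248 0.262]
0.262 156 [0.519 0.224 0.266] [0.427 0.127 0.262] [0.526 0.243 0.274]
0.274 48 [0.429 0.136 0.28 ] [0.427 0.126 0.274] [0.441 0.144 0.286]
0.286 10 [0.435 0.141 0.292] [0.433 0.14  0.287] [0.436 0.142 0.297]
0.298 80 [0.518 0.232 0.305] [0.43  0.133 0.299] [0.525 0.244 0.31 ]
0.31 111 [0.519 0.236 0.316] [0.426 0.132 0.31 ] [0.526 0.242 0.322]
0.322 599 [0.411 0.25  0.33 ] [0.37  0.085 0.322] [0.526 0.268 0.334]
0.334 1043 [0.407 0.182 0.34 ] [0.37  0.087 0.334] [0.446 0.268 0.346]
0.346 1092 [0.41  0.221 0.348] [0.367 0.081 0.346] [0.447 0.274 0.358]
0.358 4305 [0.411 0.241 0.366] [0.369 0.079 0.358] [0.447 0.275 0.37 ]
0.37 407 [0.418 0.187 0.376] [0.399 0.138 0.37 ] [0.442 0.2   0.382]
0.382 204 
[... 837 characters left out ...]
52  0.228 0.315] [0.402 0.213 0.31 ] [0.526 0.239 0.322]
0.322 176 [0.441 0.211 0.33 ] [0.372 0.083 0.322] [0.526 0.244 0.334]
0.334 453 [0.403 0.173 0.341] [0.373 0.083 0.334] [0.525 0.241 0.346]
0.346 565 [0.417 0.128 0.348] [0.377 0.077 0.346] [0.485 0.232 0.358]
0.358 1620 [0.441 0.106 0.367] [0.389 0.076 0.358] [0.484 0.224 0.37 ]
0.37 158 [0.431 0.136 0.376] [0.413 0.099 0.37 ] [0.479 0.144 0.382]
0.382 119 [0.435 0.135 0.388] [0.417 0.13  0.382] [0.456 0.141 0.394]
0.394 147 [0.435 0.136 0.4  ] [0.393 0.128 0.394] [0.467 0.168 0.406]
0.406 637 [0.426 0.139 0.414] [0.39  0.127 0.406] [0.469 0.17  0.418]
0.418 594 [0.416 0.146 0.423] [0.389 0.136 0.418] [0.462 0.182 0.43 ]
(384, 512, 3)
```

View pics/z4.png

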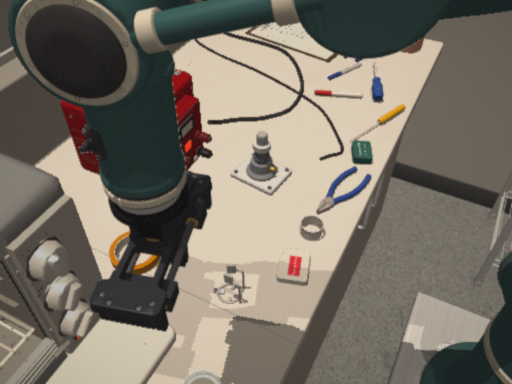

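The gripper is open at scene (130,290). Its body bottom is at z≈0.32 and the visible fingertips at ≈0.25, while the reported TCP is 0.248. So the reported height looks about 30–40 mm low. I'll turn the gripper broadside to the scene camera to measure the tips properly.

Emit:
send_rows(
  steps=[
    [0, -30, 0, -9, -0.3],
    [0, -60, 0, -18, -0.3],
    [0, -90, 0, -27, -0.3],
    [0, -120, 0, -36, -0.3],
    [0, -150, 0, -45, -0.3],
    [0, -180, 0, -54, -0.3],
    [0, -210, -20, -63, -0.3],
    [0, -240, -40, -72, -0.3],
    [0, -250, -60, -77, -0.3],
    [0, -250, -60, -77, -0.3],
    [0, -250, -60, -77, -0.3],
  ],
)

```text
clock: 7.42
position: [0.4262, -0.077, 0.1886]
eef_rot: [0.511, 0.86, 0.0, 0.0]
wrist_force: [0.8, 0.3, -0.9]
width: 0.0575
finger_force: 0.0
```

```bash
python3 - <<'E'
from h import *
o=ctrl.get_obs();p=o['position'];print(p,o['width'],o['qpos'].round(2))
a,d=grab('scene','s5');grab('top','t5')
p=ctrl.get_obs()['position'];print(p)
c=viewer.get_calibration('scene');K=c['mtx'];T=c['world_from_camera']
q=T[:3,:3].T@(p-T[:3,3]);u,v=(K[:2,:2]@(q[:2]/q[2])+K[:2,2]).astype(int);print(u,v)
for n in('scene','top'):
    W=cloud(n,np.load(f'pics/{n[0]}5_d.npy'))
    m=(np.hypot(W[...,0]-p[0],W[...,1]-p[1])<.10)&(W[...,2]>.1)
    for lo in np.arange(.1,.3,.01):
        S=W[m&(W[...,2]>=lo)&(W[...,2]<lo+.01)]
        if len(S)>3: print(round(lo,3),len(S),np.median(S,0).round(3),S.min(0).round(3),S.max(0).round(3))
cv2.imwrite('pics/z5.png',cv2.resize(a[max(v-90,0):v+90,max(u-100,0):u+100],None,fx=3,fy=3))
E
```

```text
[ 0.42621955 -0.0769741   0.18861754] 0.057457939298414085 [-0.24 -0.18  2.14  0.    1.18 -0.74]
[ 0.42691048 -0.07650179  0.18921389]
261 195
0.2 74 [ 0.405 -0.082  0.205] [ 0.385 -0.097  0.2  ] [ 0.459 -0.048  0.21 ]
0.21 95 [ 0.398 -0.084  0.215] [ 0.384 -0.097  0.21 ] [ 0.46  -0.046  0.22 ]
0.22 109 [ 0.403 -0.083  0.225] [ 0.383 -0.099  0.22 ] [ 0.46  -0.046  0.23 ]
0.23 89 [ 0.396 -0.084  0.236] [ 0.382 -0.091  0.23 ] [ 0.461 -0.046  0.24 ]
0.24 136 [ 0.402 -0.084  0.244] [ 0.382 -0.1    0.24 ] [ 0.462 -0.046  0.249]
0.25 8 [ 0.391 -0.087  0.253] [ 0.388 -0.089  0.251] [ 0.392 -0.084  0.257]
0.26 77 [ 0.397 -0.066  0.268] [ 0.335 -0.112  0.263] [ 0.486 -0.007  0.27 ]
0.27 488 [ 0.415 -0.061  0.277] [ 0.335 -0.126  0.27 ] [ 0.492 -0.006  0.28 ]
0.28 945 [ 0.44  -0.067  0.286] [ 0.33 -0.13  0.28] [ 0.493 -0.003  0.29 ]
0.29 493 [ 0.421 -0.065  0.297] [ 0.33  -0.121  0.29 ] [ 0.492 -0.002  0.3  ]
0.27 10 [ 0.379 -0.112  0.275] [ 0.372 -0.134  0.271] [ 0.391 -0.101  0.28 ]
0.28 130 [ 0.392 -0.121  0.289] [ 0.373 -0.135  0.28 ] [ 0.41  -0.067  0.29 ]
0.29 42 [ 0.387 -0.115  0.291] [ 0.331 -0.135  0.29 ] [ 0.41  -0.091  0.3  ]
```

View pics/z5.png

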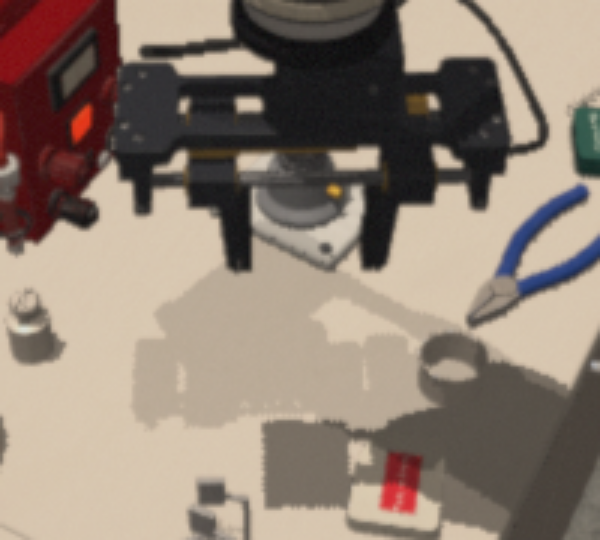

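The fingers are clearly visible, with tips at crop (237,270) and (375,268), and the cloud's lowest points at z≈0.200. At the reported TCP z of 0.189 the tips should be at 0.164, so the reported height is about 36 mm low. I'll quantify the 3D bias.

```bash
python3 - <<'E'
from h import *
p=np.array([.4269,-.0765,.1892]);W=cloud('scene',np.load('pics/s5_d.npy'))
u=np.array([.879,.478]);n=np.array([-.478,.879])
r=(W[...,:2]-p[:2]);s=r@u;t=r@n;z=W[...,2]
for sg in(-1,1):
  for lo,hi in((.196,.205),(.205,.215),(.215,.225),(.225,.235)):
    m=(np.abs(t)<.05)&(s*sg>0)&(np.abs(s)<.07)&(z>lo)&(z<hi)
    print(sg,lo,m.sum(),'s',np.percentile(s[m],[5,50,95]).round(4),'t',np.percentile(t[m],[5,50,95]).round(4),'zmin',z[m].min().round(4))
for px in((240,194.5),(286,194)):
    for zz in(.164,.2): print(px,zz,ray('scene',*px,zz).round(4))
# t2 / s2 views, finger tips
p=np.array([.426,.1738,.2479]);a=np.radians(105.6);u=np.array([np.cos(a),np.sin(a)]);n=np.array([-u[1],u[0]])
for nm in('scene','top'):
    W=cloud(nm,np.load(f'pics/{nm[0]}2_d.npy'));r=W[...,:2]-p[:2];s=r@u;t=r@n;z=W[...,2]
    for lo in np.arange(.2,.3,.01):
        m=(np.abs(t)<.03)&(np.abs(s)<.07)&(z>lo)&(z<lo+.01)
        if m.sum():print(nm,round(lo,3),m.sum(),np.c_[s[m],t[m]][::max(1,m.sum()//6)].round(3).tolist())
E
```

```text
-1 0.196 20 s [-0.0406 -0.0346 -0.0292] t [-0.0064  0.0087  0.0105] zmin 0.1999
-1 0.205 42 s [-0.0422 -0.0359 -0.0295] t [0.0072 0.0095 0.0112] zmin 0.2053
-1 0.215 60 s [-0.043  -0.0353 -0.0295] t [-0.003   0.0093  0.0111] zmin 0.215
-1 0.225 45 s [-0.0441 -0.0379 -0.0307] t [0.002  0.0089 0.0109] zmin 0.2251
1 0.196 17 s [0.0289 0.0336 0.0387] t [0.0077 0.009  0.0109] zmin 0.199
1 0.205 40 s [0.0288 0.0351 0.0414] t [0.0071 0.0094 0.0115] zmin 0.205
1 0.215 53 s [0.0286 0.035  0.0418] t [-0.0002  0.0095  0.0111] zmin 0.2152
1 0.225 42 s [0.0302 0.0364 0.0426] t [0.0071 0.0091 0.0118] zmin 0.2251
(240, 194.5) 0.164 [ 0.4716 -0.0841  0.164 ]
(240, 194.5) 0.2 [ 0.4543 -0.0531  0.2   ]
(286, 194) 0.164 [ 0.403 -0.121  0.164]
(286, 194) 0.2 [ 0.3899 -0.0877  0.2   ]
scene 0.25 1 [[-0.034, 0.0]]
scene 0.26 57 [[-0.044, 0.009], [-0.033, -0.008], [-0.037, 0.008], [-0.033, 0.008], [-0.034, 0.006], [-0.036, 0.008], [-0.032, 0.005]]
scene 0.27 45 [[-0.045, 0.009], [-0.044, 0.009], [-0.041, 0.007], [-0.039, 0.009], [-0.033, -0.006], [-0.032, -0.005], [-0.032, 0.008]]
scene 0.28 27 [[-0.047, 0.009], [-0.043, 0.009], [-0.033, -0.001], [-0.034, -0.001], [-0.034, -0.003], [-0.034, -0.002], [-0.032, -0.003]]
scene 0.29 8 [[-0.033, 0.003], [-0.034, 0.004], [-0.034, 0.001], [-0.033, 0.002], [-0.035, 0.0], [-0.034, 0.002], [-0.034, 0.0], [-0.034, 0.002]]
top 0.25 1 [[0.046, 0.009]]
top 0.26 20 [[-0.046, 0.01], [0.035, 0.006], [0.037, 0.008], [0.036, 0.008], [0.04, 0.008], [0.042, 0.009], [0.045, 0.01]]
top 0.27 13 [[0.035, -0.002], [0.036, 0.008], [0.041, 0.008], [0.043, 0.009], [0.042, 0.009], [0.047, 0.01], [0.046, 0.01]]
top 0.28 4 [[0.036, 0.0], [0.035, 0.001], [0.037, 0.002], [0.036, 0.002]]
top 0.29 2 [[0.036, 0.005], [0.036, 0.005]]
```

Horizontally the fingers match the report to within 1 mm. Vertically the tips are at z_rep + 0.011. To have the tips 43 mm above the bench I need z_rep ≈ 0.032.

Emit:
send_rows(
  steps=[
    [2, 10, 0, 10, -0.3],
    [5, 20, 0, 20, -0.3],
    [8, 30, 0, 30, -0.3],
    [10, 40, 0, 40, -0.3],
    [12, 50, 0, 50, -0.3],
    [15, 60, 0, 60, -0.3],
    [18, 70, 0, 70, -0.3],
    [20, 80, 0, 77, -0.3],
    [20, 80, 0, 77, -0.3],
    [20, 80, -25, 77, -0.3],
    [20, 80, -50, 77, -0.3],
    [20, 80, -70, 77, -0.3],
  ],
)

```text
clock: 9.02
position: [0.4463, 0.0036, 0.1178]
eef_rot: [-0.135, 0.991, -0.0, 0.0]
wrist_force: [0.3, 0.3, -0.3]
width: 0.0575
finger_force: 0.0
```

Emit:
send_rows(
  steps=[
    [0, 0, -20, 0, -0.3],
    [0, 0, -40, 0, -0.3],
    [0, 0, -60, 0, -0.3],
    [0, 0, -75, 0, -0.3],
    [0, 0, -87, 0, -0.3],
    [0, 0, -87, 0, -0.3],
    [0, 0, -87, 0, -0.3],
  ],
)

```text
clock: 9.9
position: [0.4469, 0.0036, 0.0317]
eef_rot: [-0.136, 0.991, -0.0, 0.0]
wrist_force: [-0.5, 1.1, 0.8]
width: 0.0572
finger_force: 0.0
```

Emit:
send_rows(
  steps=[
    [0, 0, 0, 0, 0],
    [0, 0, 0, 0, 0.3],
    [0, 0, 0, 0, 0.5],
    [0, 0, 0, 0, 1],
    [0, 0, 0, 0, 1],
    [0, 0, 0, 0, 1],
    [0, 0, 0, 0, 1],
    [0, 0, 0, 0, 1],
  ],
)

```text
clock: 10.9
position: [0.4466, 0.0035, 0.0318]
eef_rot: [-0.136, 0.991, -0.0, 0.0]
wrist_force: [-1.0, -1.2, 6.6]
width: 0.0103
finger_force: 30.0
```

Emit:
send_rows(
  steps=[
    [0, 0, 5, 0, 1],
    [0, 0, 15, 0, 1],
    [0, 0, 35, 0, 1],
    [0, 0, 60, 0, 1],
    [0, 0, 90, 0, 1],
    [0, 0, 120, 0, 1],
    [0, 0, 145, 0, 1],
    [0, 0, 150, 0, 1],
    [0, 0, 150, 0, 1],
  ],
)

```text
clock: 12.02
position: [0.4463, 0.0037, 0.1811]
eef_rot: [-0.136, 0.991, -0.0, 0.0]
wrist_force: [0.1, -0.3, -1.4]
width: 0.0105
finger_force: 30.0
```

```bash
python3 - <<'E'
from h import *
a,_=grab('scene','s6');b,_=grab('top','t6')
o=ctrl.get_obs();print(o['position'],o['width'],o['wrist_force'],o['torque'])
def crop(n,im,w):
    c=viewer.get_calibration(n);K=c['mtx'];T=c['world_from_camera'];q=T[:3,:3].T@(w-T[:3,3]);u,v=(K[:2,:2]@(q[:2]/q[2])+K[:2,2]).astype(int);print(n,u,v)
    return cv2.resize(im[max(v-45,0):v+45,max(u-45,0):u+45],(390,390),interpolation=cv2.INTER_CUBIC)
w=o['position']-[0,0,.035]
cv2.imwrite('pics/z6.png',np.hstack([crop('scene',a,w),crop('top',b,w)]))
E
```

```text
[0.44544542 0.00369147 0.17992361] 0.01000979946594444 [ 0.02226658  0.21426526 -0.70421908] [0.05991728 0.0352274  0.01140931]
scene 228 243
top 182 213
```

View pics/z6.png

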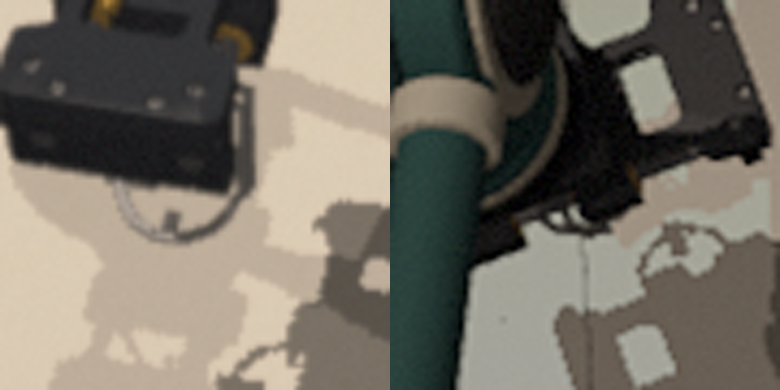

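The ring hangs from the fingers, spread, and its wire arc is visible at scene crop (170,240). I'll turn it broadside to the scene camera on the way to the spindle, so I can measure the ring in the gripper.

Emit:
send_rows(
  steps=[
    [5, -20, 0, -8, 1],
    [10, -40, 0, -16, 1],
    [15, -60, 0, -24, 1],
    [20, -80, 0, -32, 1],
    [25, -100, 0, -40, 1],
    [30, -120, 0, -48, 1],
    [35, -135, 0, -56, 1],
    [40, -145, 0, -64, 1],
    [40, -150, 0, -72, 1],
    [40, -150, 0, -77, 1],
    [40, -150, 0, -77, 1],
    [40, -150, 0, -77, 1],
  ],
)

```text
clock: 13.62
position: [0.4859, -0.1461, 0.1803]
eef_rot: [0.51, 0.86, -0.0, -0.001]
wrist_force: [-0.4, 0.6, -0.6]
width: 0.0106
finger_force: 30.0
```

```bash
cat > m.py <<'E'
from h import *
def meas(tag):
    a,d=grab('scene','s'+tag);b,dt=grab('top','t'+tag);o=ctrl.get_obs();p=o['position']
    from scipy.spatial.transform import Rotation as R
    m=R.from_quat(o['eef_rot']).as_matrix();u=m[:2,1]*np.sign(m[0,1]);n=np.array([u[1],-u[0]]) # ring +y=u, +x=n
    print(p.round(4),o['width'],o['wrist_force'].round(1),'ring x dir',n.round(3))
    out=[]
    for nm,dd in(('scene',d),('top',dt)):
        W=cloud(nm,dd);r=W[...,:2]-p[:2];x=r@n;y=r@u;z=W[...,2]
        for lo in np.arange(p[2]-.04,p[2]+.06,.006):
            k=(np.abs(x)<.045)&(np.abs(y)<.04)&(z>=lo)&(z<lo+.006)
            if k.sum()>3: print(nm,round(lo-p[2],3),k.sum(),'x',np.percentile(x[k],[0,10,50,90,100]).round(4),'y',np.percentile(y[k],[0,10,50,90,100]).round(4))
        out.append((x,y,z-p[2]))
    return out,p
E
python3 - <<'E'
from m import *
o,p=meas('7');np.save('pics/m7.npy',np.array(o,dtype=np.float32))
E
```

```text
[ 0.4861 -0.1462  0.1808] 0.010581873898313405 [-0.  -0.3 -1.3] ring x dir [ 0.48  -0.877]
scene -0.034 165 x [-0.0219 -0.015   0.0044  0.0234  0.0283] y [-0.0269 -0.0223  0.0027  0.0222  0.0258]
scene -0.028 51 x [-0.0223 -0.0198 -0.      0.0279  0.0329] y [-0.0266 -0.0229 -0.002   0.0167  0.0239]
scene -0.022 12 x [-0.022  -0.022  -0.0206 -0.0199 -0.019 ] y [-0.0061 -0.0059 -0.0026  0.0044  0.0045]
scene -0.016 16 x [-0.0226 -0.0221 -0.0204 -0.0192 -0.0182] y [-0.0061 -0.0061 -0.0026  0.0044  0.0044]
scene -0.01 13 x [-0.022  -0.0212 -0.0203 -0.0188 -0.0172] y [-0.0061 -0.0061 -0.0026  0.0044  0.0044]
scene -0.004 11 x [-0.022  -0.0208 -0.0204 -0.0194 -0.0187] y [-0.0061 -0.0061 -0.0026  0.0026  0.0043]
scene 0.002 11 x [-0.0218 -0.0217 -0.0209 -0.0195 -0.0171] y [-0.0061 -0.006   0.0026  0.0043  0.0043]
scene 0.008 32 x [-0.0235 -0.0212 -0.0105 -0.008  -0.006 ] y [-0.0149 -0.0115 -0.0026  0.0127  0.0162]
scene 0.014 52 x [-0.0227 -0.0213 -0.0103 -0.0086 -0.0075] y [-0.0183 -0.0163  0.      0.0144  0.0178]
scene 0.02 80 x [-0.022  -0.0197 -0.0111 -0.0081 -0.0058] y [-0.0182 -0.013   0.0023  0.0143  0.0194]
scene 0.026 64 x [-0.0124 -0.0115 -0.0096 -0.0067 -0.0054] y [-0.0198 -0.0159 -0.0028  0.016   0.0194]
scene 0.032 62 x [-0.0135 -0.0111 -0.0093 -0.0066  0.0084] y [-0.0198 -0.0163 -0.0029  0.0159  0.0209]
scene 0.038 78 x [-0.0122 -0.0106 -0.0085  0.0027  0.0094] y [-0.0213 -0.0163  0.002   0.0174  0.0208]
scene 0.044 53 x [-0.0139 -0.0121 -0.0097 -0.008  -0.0071] y [-0.0212 -0.0179  0.0072  0.017   0.0207]
scene 0.05 103 x [-0.013  -0.011  -0.008   0.0063  0.0101] y [-0.0211 -0.0144  0.0054  0.0156  0.0222]
scene 0.056 41 x [-0.0129 -0.0119 -0.0103 -0.0012  0.0075] y [-0.0227 -0.0193 -0.0094  0.0204  0.0221]
```

```bash
python3 - <<'E'
import numpy as np
x,y,z=np.load('pics/m7.npy')[0]
k=(np.abs(x)<.045)&(np.abs(y)<.036)&(z<-.018)&(z>-.042)
print('z hist',np.histogram(z[k]*1e3,bins=np.arange(-42,-17,2)))
g=[[' ']*50 for _ in range(44)]
for X,Y,Z in zip(x[k]*1e3,y[k]*1e3,z[k]*1e3):
    i=int((36-X)/1.5);j=int((Y+36)/1.5)
    if 0<=i<44 and 0<=j<50:g[i][j]='abcdefghijkl'[int((Z+42)//2)]
for i,r in enumerate(g): print('%5.1f'%(36-1.5*i-.75),''.join(r).rstrip())
E
```

```text
z hist (array([  0,   0,   0,   0,   9,  47, 109,  36,  10,   5,   8,   0]), array([-42, -40, -38, -36, -34, -32, -30, -28, -26, -24, -22, -20, -18]))
 35.2 
 33.8 
 32.2                       hh
 30.8 
 29.2                        h
 27.8                       hh   f
 26.2                gg      g   gg f
 24.8             f    g    h        g
 23.2                gg       g   g f eg
 21.8               fffh             ggg  g
 20.2           gg  h       g g          g
 18.8            g g          g        g eg
 17.2          gg           g e           fhg
 15.8          gg           g g            g
 14.2        fg               e            gg
 12.8          g            f                g
 11.2         g             g               f  g
  9.8         g                             gf f
  8.2       fgf   f                    g
  6.8           g                        h
  5.2        g g   h                      ggeg g
  3.8       hge   f                    h g g
  2.2       g gf ehf                   g  ffi  g
  0.8             f                    f gh  g g
 -0.8       fh                                 f
 -2.2                                       g
 -3.8       hg                              gg
 -5.2        ff                            g  f
 -6.8           h                           e
 -8.2         h g                        f gg
 -9.8            g                    g gfgg
-11.2           ggg                f      ff
-12.8            fggfh g                g
-14.2              f  f             eg  f
-15.8                f gi       f  g gg
-17.2                   gh  gi f  hg
-18.8                    g  f gjk g
-20.2                    f hifiki
-21.8                      gk  jk
-23.2 
-24.8 
-26.2 
-27.8 
-29.2
```

```bash
python3 - <<'E'
from h import *
a=cv2.imread('pics/s7.png');p=np.array([.4861,-.1462,.1508])
c=viewer.get_calibration('scene');K=c['mtx'];T=c['world_from_camera'];q=T[:3,:3].T@(p-T[:3,3]);u,v=(K[:2,:2]@(q[:2]/q[2])+K[:2,2]);print(u,v)
u0,v0=int(u)-28,int(v)-21;print(u0,v0)
im=cv2.resize(a[v0:v0+42,u0:u0+56],None,fx=14,fy=14,interpolation=cv2.INTER_LANCZOS4)
im=cv2.convertScaleAbs(im,alpha=1.3,beta=10)
cv2.imwrite('pics/z7.png',im)
E
```

```text
249.32237843915811 175.21782259331613
221 154
```

View pics/z7.png

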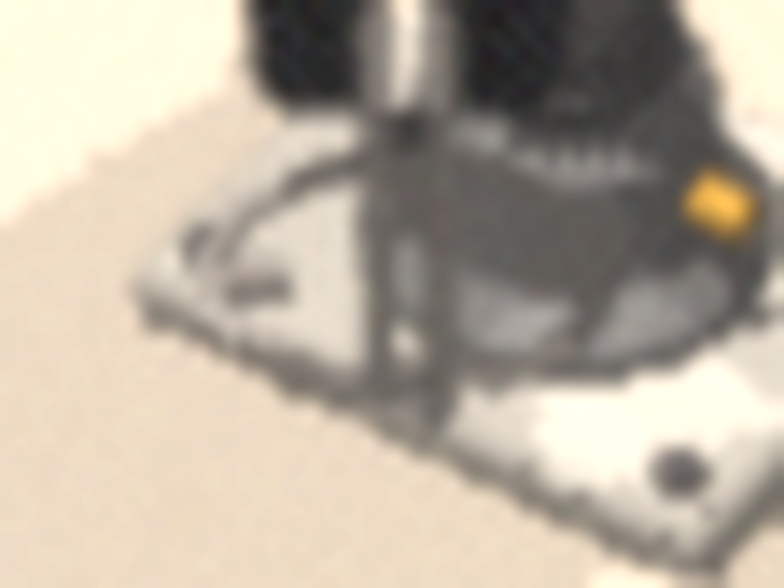

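The left tooth tip shows at crop (292,288), the back tooth or rivet at (405,140) and the right tooth at about (580,310). The wires run down the middle at (405,0–430). The station's plate is the background. I'll project those points into the tool frame.

```bash
python3 - <<'E'
from h import *
p=np.array([.4861,-.1462]);n=np.array([.48,-.877]);u=np.array([.877,.48])
for nm,X,Y in(('Ltip',292,288),('Rtip',575,310),('back bottom',405,145),('back top',405,115),('wireLbot',378,400),('wireRbot',440,430),('Louter',137,285),('Router',770,290),('front',405,425)):
    px=(221+X/14-.5,154+Y/14-.5)
    for z in(.149,.152):
        r=ray('scene',*px,z)[:2]-p;print(nm,z,'x %.1f y %.1f'%(r@n*1e3,r@u*1e3))
E
```

```text
Ltip 0.149 x 5.3 y 14.3
Ltip 0.152 x 2.1 y 14.3
Rtip 0.149 x 0.3 y -22.1
Rtip 0.152 x -2.9 y -21.9
back bottom 0.149 x 32.7 y -0.9
back bottom 0.152 x 29.3 y -0.8
back top 0.149 x 38.6 y -1.0
back top 0.152 x 35.3 y -1.0
wireLbot 0.149 x -15.8 y 3.6
wireLbot 0.152 x -19.0 y 3.6
wireRbot 0.149 x -21.5 y -4.2
wireRbot 0.152 x -24.6 y -4.1
Louter 0.149 x 6.3 y 34.4
Louter 0.152 x 3.1 y 34.3
Router 0.149 x 3.5 y -47.5
Router 0.152 x 0.3 y -47.2
front 0.149 x -20.5 y 0.3
front 0.152 x -23.6 y 0.3
```

Emit:
send_rows(
  steps=[
    [-10, 10, -20, 0, 1],
    [-20, 20, -40, 0, 1],
    [-30, 30, -60, 0, 1],
    [-30, 30, -70, 0, 1],
    [-30, 30, -70, 0, 1],
    [-30, 30, -70, 0, 1],
  ],
)

```text
clock: 14.48
position: [0.4575, -0.1169, 0.1121]
eef_rot: [0.511, 0.86, 0.0, 0.001]
wrist_force: [0.4, -0.0, -0.9]
width: 0.01
finger_force: 30.0
```

```bash
python3 - <<'E'
from m import *
from scipy.spatial.transform import Rotation as R
a,d=grab('scene','s8');o=ctrl.get_obs();p=o['position'];print(p)
m=R.from_quat(o['eef_rot']).as_matrix();u=m[:2,1]*np.sign(m[0,1]);n=np.array([u[1],-u[0]])
W=cloud('scene',d);r=W[...,:2]-p[:2];x=r@n;y=r@u;zr=W[...,2]-p[2]
k=(np.abs(x)<.045)&(np.abs(y)<.036)&(zr<-.012)&(zr>-.045)
vv,uu=np.nonzero(k)
Z=p[2]-.029
pts=np.array([ray('scene',U,V,Z)[:2]-p[:2] for U,V in zip(uu,vv)]);X=pts@n*1e3;Y=pts@u*1e3
print('top-of-wire plane; Y',np.sort(Y)[[0,2,5,-6,-3,-1]].round(1),'X',np.sort(X)[[0,2,5,-6,-3,-1]].round(1))
M=k[vv.min():vv.max()+1,uu.min():uu.max()+1]
for i,row in enumerate(M):
    V=vv.min()+i;js=np.nonzero(row)[0]
    q=ray('scene',uu.min(),V,Z)[:2]-p[:2];q2=ray('scene',uu.max(),V,Z)[:2]-p[:2]
    print('%5.1f'%(((q+q2)/2@n)*1e3),'%5.1f'%(q@u*1e3),''.join('#' if t else '.' for t in row),'%5.1f'%(q2@u*1e3))
g=cv2.cvtColor(a,cv2.COLOR_BGR2GRAY)[vv.min()-1:vv.max()+2,uu.min()-1:uu.max()+2]
for r_ in g: print(' '.join('%3d'%t for t in r_))
E
```

```text
[ 0.45758271 -0.11694908  0.11223507]
top-of-wire plane; Y [-26.7 -26.5 -26.1  25.4  25.4  27.2] X [-20.9 -20.8 -18.4  29.   31.7  34.3]
 34.3  27.0 ...............##............. -27.9
 31.7  27.0 ...............##............. -27.8
 29.1  27.1 ...............##............. -27.6
 26.5  27.1 .........###...##..###........ -27.5
 23.9  27.1 ......######...##..#####...... -27.4
 21.4  27.1 .....#####.....##....#####.... -27.2
 18.8  27.1 ...#####.......##......#####.. -27.1
 16.3  27.2 ..####.........##........###.. -27.0
 13.7  27.2 ..##...........##.........###. -26.9
 11.2  27.2 .###.......................### -26.7
  8.7  27.2 .##....................####### -26.6
  6.2  27.2 #######................####### -26.5
  3.7  27.2 .######................####### -26.4
  1.2  27.3 .######................####### -26.2
 -1.3  27.3 .##........................### -26.1
 -3.7  27.3 .###........#.............#### -26.0
 -6.2  27.3 ..###.......###..#........###. -25.9
 -8.6  27.3 ...###......###..##.....####.. -25.7
-11.1  27.4 ....#####...########..#####... -25.6
-13.5  27.4 .....###############
[... 2663 characters left out ...]
  97  77  77 105 128 123 107  96 100 101 121 146 166 169 171
172 172 172 171 166 152 133 114 104  99  98 105 108  85  75  85  89  81  71  76 101 101  98 102 104 116 135 160 169 171 170 171
171 171 172 172 171 169 165 152 138 128 115 112 114  99  87  84  83  73  72  84 133 131 124 135 138 160 167 169 170 170 171 171
172 171 172 171 171 171 170 171 167 166 153 150 149 139 126 110 107  94  80  92 153 165 167 166 168 169 170 171 170 171 171 170
169 171 169 172 173 172 170 172 169 171 168 169 169 166 164 152 146 132 113 123 158 170 170 170 171 172 171 172 172 171 172 171
156 164 168 171 169 169 169 170 169 170 170 172 171 170 171 168 168 165 155 163 170 170 170 169 169 169 168 170 169 170 170 169
```

```bash
python3 - <<'E'
from h import *
u=np.array([.879,.478]);n=np.array([.478,-.879])
a=cv2.imread('pics/s0.png');W=cloud('scene',np.load('pics/s0_d.npy'))
v0,v1,u0,u1=126,152,248,276
Z=.1172;c0=np.array([.538,-.301])
z=W[v0:v1,u0:u1,2]*1e3;g=cv2.cvtColor(a,cv2.COLOR_BGR2GRAY)[v0:v1,u0:u1]
for i in range(v1-v0):
    r=ray('scene',(u0+u1)/2-.5,v0+i,Z)[:2]-c0
    print('%3d %6.1f'%(v0+i,r@n*1e3),' '.join('%3d'%t for t in g[i]),'|',' '.join('%3.0f'%t if t>70 else '  .' for t in z[i]))
print([ (ray('scene',c,138,Z)[:2]-c0)@u*1e3 for c in(u0,u1-1)])
E
```

```text
126   27.6 168 167 168 168 168 167 168 168 168 168 167 168 168 165 167 167 167 166 166 166 167 167 167 167 169 168 168 168 |   .   .   .   .   .   .   .   .   .   .   .   .   .   .   .   .   .   .   .   .   .   .   .   .   .   .   .   .
127   24.1 168 168 168 167 168 168 169 169 167 166 166 167 166 166 166 166 167 165 166 167 166 167 168 169 168 168 168 168 |   .   .   .   .   .   .   .   .   .   .   .   .   .   .   .   .   .   .   .   .   .   .   .   .   .   .   .   .
128   20.7 166 168 167 168 167 168 167 167 168 166 167 167 167 167 166 168 166 166 166 166 168 168 168 168 168 169 169 168 |   .   .   .   .   .   .   .   .   .   .   .   .   .   .   .   .   .   .   .   .   .   .   .   .   .   .   .   .
129   17.2 167 167 167 167 168 167 167 167 168 168 167 166 166 167 167 168 166 167 168 168 168 168 169 169 169 168 169 169 |   .   .   .   .   .   .   .   .   .   .   .   .   .   .   .   .   .   .   .   .   .   .   .   .   .   .   .   .
130   13.8 165 167 166 166 167 166 166 167 167 167 167 163 161 160 160 161 163 166 166 168 169 168 168 168 168 168 168 169 |   .   .   .   .   .   .   .
[... 4426 characters left out ...]
 85  80  77  73  73  86 126 159 169 169 169 170 |   .   .   .   .   .  81  85  88  89  90  90  91  92  92  93  93  92  91  90  89  89  83  80   .   .   .   .   .
150  -51.3 170 171 170 169 166 143  99  85  85  81  85  84  85  78  77  77  75  74  74  72  75 109 154 167 168 168 169 168 |   .   .   .   .   .   .  83  84  88  86  88  91  91  89  91  89  89  87  88  85  82  83   .   .   .   .   .   .
151  -54.4 169 170 170 170 168 159 104  79  81  84  84  80  79  77  75  75  75  74  74  69  76 126 161 167 168 168 169 169 |   .   .   .   .   .   .  72  82  81  84  87  88  87  87  88  87  87  86  83  83  80   .   .   .   .   .   .   .
[np.float64(28.407490063098177), np.float64(-27.43054895899343)]
```

Emit:
send_rows(
  steps=[
    [0, 0, 25, 0, 1],
    [0, 0, 50, 0, 1],
    [0, 0, 60, 0, 1],
    [15, -35, 60, 0, 1],
    [31, -70, 60, 0, 1],
    [46, -105, 60, 0, 1],
    [62, -140, 60, 0, 1],
    [73, -166, 60, 0, 1],
    [80, -181, 58, 0, 1],
    [81, -184, 50, 0, 1],
    [81, -184, 43, 0, 1],
    [81, -184, 43, 0, 1],
  ],
)

```text
clock: 16.02
position: [0.5363, -0.2989, 0.1528]
eef_rot: [0.51, 0.86, 0.0, -0.001]
wrist_force: [0.4, -0.1, -0.3]
width: 0.0104
finger_force: 30.0
```

```bash
cat > v.py <<'E'
from m import *
from scipy.spatial.transform import Rotation as R
def look(tag):
    a,d=grab('scene','s'+tag);o=ctrl.get_obs();p=o['position'];print(p.round(4),o['wrist_force'].round(2),o['torque'].round(2),o['clock'])
    m=R.from_quat(o['eef_rot']).as_matrix();u=m[:2,1]*np.sign(m[0,1]);n=np.array([u[1],-u[0]])
    Z=p[2]-.029;c=viewer.get_calibration('scene');K=c['mtx'];T=c['world_from_camera']
    q=T[:3,:3].T@(np.r_[p[:2],Z]-T[:3,3]);U,V=(K[:2,:2]@(q[:2]/q[2])+K[:2,2]).round().astype(int)
    W=cloud('scene',d);g=cv2.cvtColor(a,cv2.COLOR_BGR2GRAY)
    us=np.arange(U-16,U+17)
    y=[(ray('scene',k,V,Z)[:2]-p[:2])@u*1e3 for k in us];print(us[0],'y:',' '.join('%3.0f'%t for t in y))
    for v in range(V-14,V+16):
        x=(ray('scene',U,v,Z)[:2]-p[:2])@n*1e3
        print('%3d %5.1f'%(v,x),' '.join('%3d'%t for t in g[v,us]),'|',' '.join('%3.0f'%(t*1e3) if t>.07 else '  .' for t in W[v,us,2]))
E
python3 -c "
from v import *
look('9')"
```

```text
[ 0.5367 -0.2992  0.1535] [ 0.31 -0.58 -0.46] [-0.05  0.05 -0.03] 16.075
246 y:  33  31  28  26  24  22  20  18  16  14  12  10   8   6   4   2  -1  -3  -5  -7  -9 -11 -13 -15 -17 -19 -21 -23 -25 -27 -30 -32 -34
118  48.2  46  44  47  45  45  44  46  73  51  27  17  22  22  29  55  60  46  44  57  60  49  43  44  41  70 109 124 162 176 177 178 180 181 |   .   .   .   .   .   .   . 167 168 169 166 166 170 167 175 176   .   . 175 177 168 166 167 169 170 168   .   .   .   .   .   .   .
119  44.7  37  37  36  39  38  36  38  42  36  32  28  26  36  41  57  58  52  49  56  66 102 113 111 101 129 165 176 180 181 182 182 183 182 |   .   .   .   .   .   .   .   .   . 165 163 162 165 165 172 174   .   . 171 173 162 164 163 165 167   .   .   .   .   .   .   .   .
120  41.1  47  47  47  46  42  41  40  46  49  50  56  63  89  94  72  65  90  94  73  80 156 174 174 159 171 180 182 181 183 181 182 182 182 |   .   .   .   .   .   .   .   .   .   .   .   .   .   . 170 171   .   . 170 171   .   .   .   .   .   .   .   .   .   .   .   .   .
121  37.6 114 113 112 109  99  97  96  99 100 101 108 116 14
[... 6691 characters left out ...]
83 183 184 181 |   .   .   .   .   .   .   .  93  95  95  92  91  92  95  95  97  97  95  96  94  93  94  94  93  91   .   .   .   .   .   .   .   .
146 -45.3 158 157 157 158 156 154 130  99  91  93  98 126 100  78  69  69  69  70  71  75  74  75  73  72  86 158 176 175 176 176 177 176 176 |   .   .   .   .   .   .   .  92  94  94  94  94  93  93  93  94  92  92  94  94  96  97  93  95  92   .   .   .   .   .   .   .   .
147 -48.4 157 157 156 156 157 153 125  92  78  82  93  99  98  88  76  75  75  76  74  73  72  74  72  71  84 144 158 158 160 159 159 159 159 |   .   .   .   .   .   .   .  86  91  92  91  94  94  93  93  93  94  93  93  95  93  93  92  91  86   .   .   .   .   .   .   .   .
```

Emit:
send_rows(
  steps=[
    [0, 0, 0, 0, 1],
    [0, 0, 0, 0, 1],
    [0, 0, 0, 0, 1],
    [0, 0, 0, 0, 1],
  ],
)

```text
clock: 16.58
position: [0.5375, -0.3004, 0.1544]
eef_rot: [0.511, 0.86, 0.0, 0.0]
wrist_force: [0.2, -0.1, -0.3]
width: 0.0106
finger_force: 30.0
```

```bash
python3 -c "
from v import *
look('10')"|cut -c1-145 | sed -n 1,25p
```

```text
[ 0.5374 -0.3004  0.1543] [ 0.6  -0.16 -0.89] [-0.08  0.05 -0.02] 16.625
246 y:  33  30  28  26  24  22  20  18  16  14  12  10   8   6   3   1  -1  -3  -5  -7  -9 -11 -13 -15 -17 -19 -21 -23 -26 -28 -30 -32 -34
117  49.2  81  80  79  73  73  73  72  78  51  29  22  23  20  31  59  81  61  50  56  59  46  43  55  49  45  47  59 102 113 113 127 163 176 |  
118  45.7  45  45  44  43  46  45  43  50  46  34  26  27  27  32  58  79  58  42  55  62  61  65  91 108 113 114 123 164 176 176 176 181 181 |  
119  42.1  35  37  38  35  37  36  37  37  37  33  36  31  42  42  59  79  55  42  60  83 106 114 130 165 174 176 177 181 182 181 181 181 182 |  
120  38.6  48  47  45  46  41  40  42  46  47  49  54  64  88  82  67  70  56  53  62  96 158 174 176 179 180 181 183 181 181 183 183 181 182 |  
121  35.1 113 112 111 100  99  96  96 100 101 103 107 113 136 119  79  57  47  57  65  94 157 177 181 180 180 181 181 182 183 182 182 182 184 |  
122  31.5 173 171 166 155 150 151 149 150 150 148 143 138 133  97  70  57  48  52  61  80 129 160 175 178 179 180 180 181 182 183 183 183 183 |  
123  28.1 17
[... 1767 characters left out ...]
53 139 120 104  91  88  89  89  79  64  61  59  62  57  57  58  61  67  72  83  86 101 122 147 156 157 155 155 160 |  
136 -15.8 155 156 156 156 156 155 151 138 120 108  87  83  82  68  61  61  59  59  58  61  60  71  98 118 124 144 153 157 157 157 156 157 158 |  
137 -19.0 156 157 157 156 155 155 155 155 152 148 108  78  71  65  63  62  61  59  60  59  62  84 136 151 154 156 156 156 156 156 157 157 157 |  
138 -22.3 156 156 156 157 157 156 156 154 148 150 112  79  66  63  63  61  61  60  60  58  60  82 132 157 165 165 160 159 157 155 156 156 157 |  
139 -25.5 157 155 155 156 156 156 154 149 140 146 110  77  68  61  60  60  60  60  59  60  60  69 106 151 175 180 170 164 159 156 156 154 157 |
```

Emit:
send_rows(
  steps=[
    [0.6, -1, 0, 0, 1],
    [0.6, -1, -1, 0, 1],
    [0.6, -1, -2, 0, 1],
    [0.6, -1, -3, 0, 1],
    [0.6, -1, -4, 0, 1],
    [0.6, -1, -5, 0, 1],
    [0.6, -1, -6, 0, 1],
    [0.6, -1, -6, 0, 1],
    [0.6, -1, -6, 0, 1],
  ],
)

```text
clock: 17.75
position: [0.538, -0.3014, 0.1482]
eef_rot: [0.511, 0.86, -0.0, 0.0]
wrist_force: [0.3, 0.3, -0.7]
width: 0.0103
finger_force: 30.0
```

```bash
python3 -c "
from v import *
look('11')"|cut -c1-145 | sed -n 1,25p
```

```text
[ 0.538  -0.3014  0.1483] [-0.44 -0.35 -1.33] [-0.06  0.02 -0.05] 17.8
246 y:  33  30  28  26  24  22  20  18  16  14  12  10   7   5   3   1  -1  -3  -5  -7  -9 -11 -13 -15 -18 -20 -22 -24 -26 -28 -30 -32 -34
119  49.1  35  35  38  36  36  36  41  73  63  36  27  29  33  39  62  80  62  48  60  54  48  44  45  48  73 124 166 180 182 181 183 182 183 |  
120  45.5  48  47  46  42  41  43  43  56  73  59  56  64  87  85  69  80  94  88  68  71 104 112 112 115 132 166 180 182 183 182 182 182 184 |  
121  42.0 113 113 111 100  95  96  96  99 102 103 109 115 140 128  86  86 127 124  85  92 152 172 176 175 177 181 182 181 181 182 184 183 184 |  
122  38.4 176 170 166 154 151 150 151 150 150 151 151 152 151 128  85  77 103 109  82  90 144 169 178 180 179 181 181 182 183 184 183 183 183 |  
123  34.9 173 162 157 156 155 155 155 156 155 155 154 154 150 115  77  59  55  69  66  88 140 156 167 172 179 181 181 183 183 184 183 183 182 |  
124  31.4 158 156 156 156 156 154 155 155 155 154 148 143 134  97  68  55  48  55  60  81 125 142 153 156 169 180 183 183 183 182 182 182 184 |  
125  27.9 154 
[... 1765 characters left out ...]
53 140 120 104  93  89  86  84  75  63  60  62  62  62  59  61  60  64  71  84  86 102 122 147 156 157 157 156 156 |  
138 -15.9 157 155 157 157 155 155 152 139 120 109  89  81  79  65  60  61  60  59  60  57  58  64  84 124 136 156 155 157 158 157 155 156 156 |  
139 -19.2 156 157 156 156 157 158 157 151 150 148 107  75  61  59  59  61  61  58  62  58  58  65 100 148 171 180 169 166 160 157 156 157 158 |  
140 -22.4 157 157 156 156 158 156 154 138 139 134 103  75  62  59  59  60  58  61  60  58  59  64  80 108 157 178 182 181 169 161 158 156 158 |  
141 -25.7 157 157 156 157 158 156 151 130 120 100  84  72  61  59  60  60  61  60  59  58  59  64  73  82 120 171 183 183 181 170 159 157 156 |
```

Emit:
send_rows(
  steps=[
    [0.2, -0.4, 0, 0, 1],
    [0.2, -0.4, -1, 0, 1],
    [0.2, -0.4, -2, 0, 1],
    [0.2, -0.4, -3, 0, 1],
    [0.2, -0.4, -4, 0, 1],
    [0.2, -0.4, -5, 0, 1],
    [0.2, -0.4, -5, 0, 1],
  ],
)

```text
clock: 18.68
position: [0.5381, -0.3017, 0.1431]
eef_rot: [0.511, 0.86, -0.0, -0.0]
wrist_force: [0.0, 0.5, 0.3]
width: 0.0102
finger_force: 30.0
```

Emit:
send_rows(
  steps=[
    [0, 0, -1, 0, 1],
    [0, 0, -2, 0, 1],
    [0, 0, -3, 0, 1],
    [0, 0, -4, 0, 1],
    [0, 0, -5, 0, 1],
    [0, 0, -5, 0, 1],
  ],
)

```text
clock: 19.42
position: [0.5381, -0.3017, 0.138]
eef_rot: [0.511, 0.86, -0.0, -0.0]
wrist_force: [0.2, -0.2, 0.4]
width: 0.0105
finger_force: 30.0
```

Emit:
send_rows(
  steps=[
    [0, 0, -2, 0, 1],
    [0, 0, -4, 0, 1],
    [0, 0, -6, 0, 1],
    [0, 0, -8, 0, 1],
    [0, 0, -9, 0, 1],
    [0, 0, -9, 0, 1],
  ],
)

```text
clock: 20.18
position: [0.5381, -0.3017, 0.1291]
eef_rot: [0.51, 0.86, -0.0, -0.0]
wrist_force: [0.6, -0.8, -0.7]
width: 0.0102
finger_force: 30.0
```

Emit:
send_rows(
  steps=[
    [0, 0, -1, 0, 1],
    [0, 0, -2, 0, 1],
    [0, 0, -3, 0, 1],
    [0, 0, -4, 0, 1],
    [0, 0, -5, 0, 1],
    [0, 0, -6, 0, 1],
    [0, 0, -6, 0, 1],
  ],
)

```text
clock: 21.05
position: [0.5382, -0.3018, 0.1232]
eef_rot: [0.51, 0.86, -0.0, 0.0]
wrist_force: [-1.0, 0.3, 0.9]
width: 0.0106
finger_force: 30.0
```

Emit:
send_rows(
  steps=[
    [0, 0, -1, 0, 1],
    [0, 0, -2, 0, 1],
    [0, 0, -3, 0, 1],
    [0, 0, -4, 0, 1],
    [0, 0, -4, 0, 1],
  ],
)

```text
clock: 21.68
position: [0.5382, -0.3018, 0.1192]
eef_rot: [0.511, 0.86, -0.0, -0.0]
wrist_force: [-0.9, -0.8, 1.4]
width: 0.0105
finger_force: 30.0
```

Emit:
send_rows(
  steps=[
    [0, 0, -0.5, 0, 1],
    [0, 0, -1, 0, 1],
    [0, 0, -1.5, 0, 1],
    [0, 0, -1.5, 0, 1],
  ],
)

```text
clock: 22.18
position: [0.5382, -0.3018, 0.1177]
eef_rot: [0.511, 0.86, -0.0, -0.0]
wrist_force: [0.3, 0.4, 1.8]
width: 0.0105
finger_force: 30.0
```

Emit:
send_rows(
  steps=[
    [0, 0, -0.5, 0, 1],
    [0, 0, -1, 0, 1],
    [0, 0, -1, 0, 1],
  ],
)

```text
clock: 22.55
position: [0.5382, -0.3018, 0.1167]
eef_rot: [0.51, 0.86, -0.0, 0.0]
wrist_force: [-0.4, -0.3, 1.6]
width: 0.0104
finger_force: 30.0
```

Emit:
send_rows(
  steps=[
    [0, 0, -0.5, 0, 1],
    [0, 0, -0.5, 0, 1],
    [0, 0, -0.5, 0, 1],
  ],
)

```text
clock: 22.92
position: [0.5382, -0.3018, 0.1162]
eef_rot: [0.511, 0.86, 0.0, 0.0]
wrist_force: [-0.8, 0.2, 2.7]
width: 0.0104
finger_force: 30.0
```

Emit:
send_rows(
  steps=[
    [0, 0, -0.5, 0, 1],
    [0, 0, -0.5, 0, 1],
    [0, 0, -0.5, 0, 1],
  ],
)

```text
clock: 23.3
position: [0.5382, -0.3018, 0.1158]
eef_rot: [0.511, 0.86, -0.0, 0.0]
wrist_force: [-1.9, -0.2, 1.7]
width: 0.0107
finger_force: 30.0
```

Emit:
send_rows(
  steps=[
    [0, 0, -0.5, 0, 1],
    [0, 0, -0.5, 0, 1],
    [0, 0, -0.5, 0, 1],
  ],
)

```text
clock: 23.68
position: [0.5384, -0.3019, 0.1158]
eef_rot: [0.511, 0.86, -0.0, 0.0]
wrist_force: [-2.3, 0.2, 5.2]
width: 0.0103
finger_force: 30.0
```

Emit:
send_rows(
  steps=[
    [0, 0, -0.3, 0, 1],
    [0, 0, -0.3, 0, 1],
  ],
)

```text
clock: 23.92
position: [0.5384, -0.302, 0.1158]
eef_rot: [0.511, 0.86, -0.0, 0.0]
wrist_force: [-2.5, 0.0, 6.5]
width: 0.0106
finger_force: 30.0
```

Emit:
send_rows(
  steps=[
    [0, 0, 0, 0, 0.7],
    [0, 0, 0, 0, 0.65],
    [0, 0, 0, 0, 0.6],
    [0, 0, 0, 0, 0.55],
    [0, 0, 0, 0, 0.5],
    [0, 0, 0, 0, 0.45],
    [0, 0, 0, 0, 0.4],
    [0, 0, 0, 0, 0.3],
    [0, 0, 0, 0, 0.2],
    [0, 0, 0, 0, 0],
    [0, 0, 0, 0, -0.1],
    [0, 0, 0, 0, -0.1],
  ],
)

```text
clock: 25.42
position: [0.5381, -0.3017, 0.1148]
eef_rot: [0.51, 0.86, 0.0, -0.0]
wrist_force: [-0.1, 0.4, -1.1]
width: 0.0483
finger_force: 0.0
```

Emit:
send_rows(
  steps=[
    [0, 0, 0, 0, -0.1],
    [0, 0, 10, 0, -0.1],
    [0, 0, 25, 0, -0.1],
    [0, 0, 50, 0, -0.1],
    [0, 0, 80, 0, -0.1],
    [0, 0, 110, 0, -0.1],
    [0, 0, 130, 0, -0.1],
    [-30, 40, 140, 0, -0.1],
    [-60, 80, 140, 0, -0.1],
    [-90, 130, 140, 0, -0.1],
    [-90, 170, 140, 0, -0.1],
    [-90, 170, 140, 0, -0.1],
  ],
)

```text
clock: 26.92
position: [0.4478, -0.1298, 0.2556]
eef_rot: [0.509, 0.861, 0.0, 0.0]
wrist_force: [-0.4, 0.1, -0.2]
width: 0.0486
finger_force: 0.0
```

```bash
python3 - <<'E'
from h import *
o=ctrl.get_obs();print(o['position'],o['width'],o['clock'])
for nm in('scene','top'):
    a,d=grab(nm,nm[0]+'12');W=cloud(nm,d)
    r=W[...,:2]-np.array([.5390,-.3032]);u=np.array([.879,.478]);n=np.array([.478,-.879]);x=r@n*1e3;y=r@u*1e3;z=W[...,2]
    for lo in np.arange(.074,.166,.006):
        k=(abs(x)<45)&(abs(y)<40)&(z>=lo)&(z<lo+.006)
        if k.sum()>2:print(nm,round(lo,3),k.sum(),'x',np.percentile(x[k],[0,10,50,90,100]).round(0),'y',np.percentile(y[k],[0,10,50,90,100]).round(0))
    # ring-height spread outside collar: tilt fit
    R=np.hypot(x,y);k=(R>21.5)&(R<36)&(z>.076)&(z<.1)&(abs(x)<36)&(abs(y)<30)
    A=np.c_[x[k],y[k],np.ones(k.sum())];c=np.linalg.lstsq(A,z[k]*1e3,rcond=None)[0];print('tilt',k.sum(),c)
E
```

```text
[ 0.44775614 -0.12978102  0.25563424] 0.04862124832713404 26.925
scene 0.074 43 x [-23. -21. -19. -11.  -8.] y [-19. -14.   1.  16.  18.]
scene 0.08 57 x [-23. -20. -16.  -2.   7.] y [-21. -15.  -1.  12.  18.]
scene 0.086 63 x [-24. -18. -11.   8.  15.] y [-21. -18.   1.  20.  22.]
scene 0.092 43 x [-21. -19. -12.  -7.   1.] y [-15. -13.   1.  12.  16.]
scene 0.098 34 x [-20. -19. -11.  -4.  -1.] y [-15. -12.   1.  13.  16.]
scene 0.104 40 x [-23. -19. -12.  -7.  -5.] y [-15. -13.   0.  14.  16.]
scene 0.11 42 x [-21. -18. -10.  -4.   8.] y [-15. -11.   1.  12.  16.]
scene 0.116 61 x [-22. -18.  -4.   5.  10.] y [-15.  -9.  -1.   9.  16.]
scene 0.122 9 x [-21. -20. -19. -18. -18.] y [-14. -14.  14.  16.  16.]
scene 0.128 9 x [-20. -20. -18. -16. -16.] y [-14. -14.  14.  16.  16.]
scene 0.134 19 x [-19. -18. -13.   6.   7.] y [-14. -14.  -7.  15.  16.]
scene 0.14 26 x [-16. -12.  -6.   6.   8.] y [-14. -13.   0.  14.  14.]
scene 0.146 20 x [-7. -7. -4.  6.  8.] y [-12. -12.  -7.  12.  12.]
scene 0.152 28 x [-7. -6.  0.  8.  9.] y [-12. -11.  -7.  12.  12.]
tilt 36 [ 5.35209076e-02 -1.
[... 432 characters left out ...]
. -14.  -5.   5.  14.]
top 0.11 14 x [-18. -17. -10.  -9.  -7.] y [-16.  -7.   0.  12.  13.]
top 0.116 74 x [-18.  -9.  -1.   7.  11.] y [-15.  -6.   1.   8.  15.]
top 0.122 3 x [-18. -18. -18. -17. -17.] y [-16. -16. -13.   7.  12.]
top 0.128 3 x [-18. -18. -17. -16. -16.] y [-15. -10.  12.  13.  14.]
top 0.134 12 x [-19. -18. -15.   7.  10.] y [-16. -15.  -3.  13.  14.]
top 0.14 28 x [-17. -14.  -8.  -1.  11.] y [-15. -14.   8.  14.  15.]
top 0.146 11 x [-5. -5.  1.  7. 11.] y [-14. -13.   7.  10.  11.]
top 0.152 23 x [-5. -4.  1. 10. 11.] y [-12. -12.  -7.  12.  13.]
top 0.158 15 x [-4. -2.  4.  8. 10.] y [-13. -11.   8.  10.  11.]
tilt 51 [-1.16094849e-01  3.77419229e-02  9.20054066e+01]
```

The ring's wire top is at z≈0.087 and the tab tops at ≈0.157, spread about 25 mm apart. The upright wires are vertical within about 0.05 rad. So the ring is closed, level and in the groove, with the robot clear.

```bash
python3 -c "
from station import ctrl
print(ctrl.sign_off())"
```

```text
the job is handed in; nothing more can be done
None
```

I fitted the snap ring and handed the job in at about 27 s. By the camera depth it sits closed and level in the groove, after I pressed the collar to its stop with about 7 N. The judge's verdict was not shown to me.

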